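# Soap the scouring block and hold it flush on the sloped draining board

### The arm

A 7-joint arm with a two-finger parallel gripper is mounted at the origin on the work surface. World frame = base frame: x ahead of the robot, y to its left, z up, the work surface at z = 0. Lengths are in m, angles in rad, forces in N, time in s.
With the tool pointing down it reaches from about 0.425 to 0.925 m from the base axis. Payload 6.8 kg.
Tool frame: the origin (TCP) lies on the centre line of the jaws, within the pads' length; the fingertips stand 22 mm ahead of it and the grasp point (between the pads) lies 3 mm ahead of it; z points along the fingers, y is the line along which they close (so a half turn about z gives the same grasp; the last joint's range is limited). The gripper opens to 85 mm and grips with 20 to 120 N. Pads are 22 mm wide; open, the fingers measure 114 mm over their backs; the gripper's body (76 mm by 85 mm) begins 54 mm behind the grasp point. The pads swing forward as they close: fully open they stand 13 mm farther back than shut.
Start: joints at [-1.302, 0.477, 0.022, 1.555, -0.011, 1.109, -0.083], TCP at [0.248, 0.628, 0.253] pointing down, gripper open.
Joint ranges: [-2.96, 2.96], [-0.34, 2.1], [-1.41, 1.46], [0.24, 2.44], [-1.37, 4.51], [0.17, 1.92], [-2.96, 2.96]. Speed limits (rad/s): [2.39, 2.39, 3.14, 3.14, 3.14, 3.14, 3.14].

### API

Orientations are given as [roll, pitch, yaw] about the fixed x, y, z axes, in that order (R = Rz(yaw) Ry(pitch) Rx(roll)).
In Python, from plant import * gives the robot as it stands. The module is installed in compiled form; this text tells all that it offers.
- The arm moves only by the tool drive_tool, never from a script. Its arguments are lists of equal length, an entry for each row: "rot": the turn, a rotation vector about the tool's x, y, z in units of 5 degrees (1.0 is 5 degrees), a list of three; "travel": the shift along the tool's x, y, z in units of 30 mm (1.0 is 30 mm), a list of three; "hand": the opening, from 0 (shut) to 1 (fully open). A call has 1 to 5 rows; each row shifts and turns the commanded pose from where the row before left it, along the tool's axes as they then stand; what a row does not reach is not made up. A row lasts 1/10 s, in which the tool goes at most 50 mm and 8.59 degrees, less where a joint would pass 70% of its speed; a pose out of reach is approached as far as the arm can. A call is refused whole if a number of a shift passes 1 or a number of a turn 1, either way. A call with a gripper value outside its range is refused whole. The fingers move at their own pace and stop on an object; "force" is the grip in N (left out, the last holds). Time passes only in rows, so rows that do not move let the fingers close. It gives the time, the measured TCP pose, the force, the opening and the grip force at its end, in the units of the state.
- state(): the state, without advancing time (a new reading comes with each control period).
- get_image(name): name is "side" or "top"; returns the picture (480x640x3 uint8, red, green, blue); there is no depth.
- camera_info(name): a dict with "mtx" (3x3 intrinsics, pixels), "k1" (the pictures are not rectified: a ray, as slopes to the right and down, at radius r is drawn at 1 + k1 r^2 times it, then the intrinsics apply), "origin" and "orientation" of the camera in the world. Camera axes: x right, y down, z forward; pixel columns grow to the right and rows downward; lengths in m; the calibration is good to about 2 mm. A picture is of the moment at which its call begins. camera_info takes no time and is no camera call.
- close_job(): hands the job in; it is judged then, once.
Trained networks look in the newest picture that a camera, given by its name, has taken for a name from the list of things; names that differ only in an ending like _2 or _b are one class to them, and where a whole thing is asked for, a point or a joint stands for the part that bears it (a point fixed in the world has none). Each returns a list of dicts, best first, with "p" (0 to 1); they miss things now and then, are a little off and sometimes report something else, mostly with a low value. They report only what shows in the picture. A call takes as long as a camera call. They do not tell look-alikes from the thing itself.
- spot_in(camera, query): "xyz" ([x, y, z] in m, in world coordinates, good to about 4 mm: the middle of the surface that is visible of it).
- cut_out(camera, query): "mask" (480x640 bool, what is visible of it).
The state is a dict: "time": time; "q": joint angles; "dq": joint speeds; "joint_torque": joint torques, N m; "tool_pos": TCP position; "tool_rot": TCP orientation; "wrist_force": force on the tool from outside, world axes, zero at the start; "torque": the same for the moment, N m; "width": finger opening in m; "grip_force": force on a finger pad.
Only numpy, scipy, OpenCV 4.12 (cv2) and the standard library are available. Lean on these libraries where they do the work, as an engineer would, in place of code of your own. Each camera call takes 0.05 s, during which the arm holds its last target. There are 200 camera calls.

### The job

Take the scouring block by its yellow handle, push it down on the soap dispenser's green sprung pan until the pan is fully down, then tilt the block to the slope of the white draining board and hold its blue sole flat and flush on the face, centred over the brown stain, with a steady, moderate push. Finish while still gripping the block and pressing it there; do not let go. Do not push the board out of its tilt, and leave the teapot, bowl and spoons where they are.

Things in the scene. Friction and masses are not known exactly. Their poses are not given: they have to be found in the camera images.
- scourer: Loose rigid scouring block: flat blue sole 90 (x) x 60 (y) x 16 mm with a yellow bar handle on its middle, 60 (x) x 22 (y) mm, 48 mm tall: 64 mm high in all, 0.08 to 0.17 kg. Origin: centre of the sole's flat underside; z up through the handle, x along it. Starts sole down on the counter at any yaw. Grip the handle across its 22 mm (along y) from above. The same after half a turn.
- dispenser: Soap dispenser fixed to the counter: white round pot, 112 mm across, 56 mm high, with a flat round green sprung pan (96 mm across, 6 mm thick) above it on a stem. The pan's top is 80 mm above the counter when up, 68 mm when fully down. Origin: centre of the pot's underside; z up.
- soap_pan (a joint): How far the dispenser's green pan is pressed down, in m: 0 is up, 0.012 is fully down on its stop. It springs back up; it starts to move at about 2.5 N and is fully down at about 8.5 N.
- drainer: Fixed stand, beige base 210 (x) x 230 (y) x 12 mm, origin centre of its underside, z up. Carries the white sloped board (180 mm up the slope x 200 wide x 12) hinged at its lower edge (90 mm to -x of the origin, 26 mm up), rising towards +x at 0.22 to 0.5 rad. The hinge is very stiff: no yielding to a moderate push. Steel arcs, up to 130 mm high, at the board's side edges.
- stain (a point): Centre of the round brown stain, 28 mm across, on the face of the sloped white board, near its middle (95 mm up the slope from the hinge). Axes are those of the board: z points straight out of the face, x up the slope, y level across the board.
- teapot: Bystander: blue ceramic teapot with its lid on, 136 mm across the belly, 127 mm high, spout to +x (tip 110 mm out), handle to -x. Origin: centre of its underside.
- glass_bowl: Bystander: clear glass bowl, 110 mm across the rim, 50 mm high. Origin: centre of its underside.
- spoon1: Bystander: steel spoon 150 mm long lying on the counter along its x axis, bowl to +x. Origin: at its underside, near its middle.
- spoon2: Bystander: steel spoon 150 mm long lying on the counter along its x axis, bowl to +x. Origin: at its underside, near its middle.
- spoon3: Bystander: steel spoon 150 mm long lying on the counter along its x axis, bowl to +x. Origin: at its underside, near its middle.
- spoon4: Bystander: steel spoon 150 mm long lying on the counter along its x axis, bowl to +x. Origin: at its underside, near its middle.
Mind the look-alikes: they are no part of the job. What is meant by the scourer is not turquoise, and is the smaller of those in its own colour.

How it is judged:
By the outcome, as a careful person would: the job done as asked, in the order asked, and still so for the second after the job is handed in, while the arm keeps its last pose, push and grip.
It also fails if it takes over 58 s, if anything falls off the work surface, if the arm or the gripper's body presses on something with over 40 N, if the wrist force passes 120 N, or if a joint passes its speed limit or range.

## Working session

There is one attempt and no reset: what is moved stays moved. The work goes in short steps, Python scripts to look and compute and a tool call to move; the robot and the scene stay as the last step left them, time stands still between calls to the robot, and variables do not carry over. Pictures are saved under pics/ and viewed, at most 10 in all, crops included, and the job is handed in when it is done.

Besides the shell and the picture viewer there is one more tool, called after "Call:" as a command line: name --argument value ..., lists and objects as JSON in quotes. drive_tool: Moves the arm, as the interface text tells. Its arguments: {"type":"object","properties":{"rot":{"type":"array"},"travel":{"type":"array"},"hand":{"type":"array"},"force":{"type":"number"}},"required":["rot","travel","hand"]}

```bash
mkdir -p pics
cat > h.py <<'E'
from plant import *
import numpy as np, cv2
from scipy.spatial.transform import Rotation as R
np.set_printoptions(precision=4,suppress=True)
def save(cam,name):
    im=get_image(cam); cv2.imwrite('pics/'+name,im[:,:,::-1]); return im
E
python3 - <<'E'
from h import *
for c in ('side','top'):
    save(c,c+'0.png'); print(c,camera_info(c))
    for n in ('scourer','dispenser','soap_pan','drainer','stain','teapot','glass_bowl'):
        print(n,[(np.round(d['xyz'],4).tolist(),round(d['p'],2)) for d in spot_in(c,n)])
print(state())
E
```

```text
side {'mtx': array([[482.992 ,   0.    , 315.8508],
       [  0.    , 482.992 , 234.2445],
       [  0.    ,   0.    ,   1.    ]]), 'k1': -0.09707436087366558, 'origin': array([ 0.4531, -0.9149,  0.8269]), 'orientation': array([-2.2898, -0.0092, -0.0686])}
scourer [([0.3852, -0.4857, 0.0216], 0.64)]
dispenser [([0.5333, -0.3343, 0.0828], 0.95)]
soap_pan [([0.5284, -0.3151, 0.0808], 0.7)]
drainer [([0.5085, 0.2264, 0.0478], 0.72), ([0.3141, -0.222, 0.0171], 0.36)]
stain [([0.5077, 0.2428, 0.0578], 0.81)]
teapot [([0.6611, -0.4253, 0.0877], 0.97)]
glass_bowl [([0.6929, -0.022, 0.0286], 0.61)]
top {'mtx': array([[511.995 ,   0.    , 312.4468],
       [  0.    , 511.995 , 235.7218],
       [  0.    ,   0.    ,   1.    ]]), 'k1': -0.00041685290910311944, 'origin': array([ 0.2958, -0.0641,  1.1178]), 'orientation': array([-2.9339, -0.0027, -1.6122])}
scourer [([0.3804, -0.4515, 0.024], 0.66), ([0.5169, -0.1508, 0.0185], 0.66), ([0.7252, -0.2354, 0.0106], 0.43)]
dispenser [([0.5245, -0.2995, 0.075], 0.69)]
soap_pan [([0.5318, -0.3122, 0.08], 0.69)]
drainer [([0.4948, 0.2381, 0.0569], 0.6), ([0.4487, -0.0006, 0.0176], 0.29)]
stain [([0.5102, 0.2503, 0.0596], 0.78), ([0.5309, -0.3114, 0.0799], 0.66)]
teapot [([0.652, -0.3866, 0.0872], 0.87)]
glass_bowl [([0.7024, -0.0415, 0.0228], 0.83)]
{'time': 0.8, 'q': array([-1.3021,  0.477 ,  0.0224,  1.5554, -0.0115,  1.1093, -0.0831]), 'dq': array([ 0.0003,  0.0001,  0.0008,  0.0006, -0.    , -0.0011,  0.0003]), 'joint_torque': array([  0.0008, -59.6263,   1.606 , -28.153 ,   0.0122,   0.0016,
         0.    ]), 'tool_pos': array([0.2484, 0.6276, 0.2533]), 'tool_rot': array([-3.1416,  0.    ,  2.7648]), 'wrist_force': array([0.3908, 0.4044, 0.2585]), 'torque': array([-0.0019,  0.0329, -0.0022]), 'grip_force': 0.0, 'width': 0.0854479174462426}
```

View pics/side0.png

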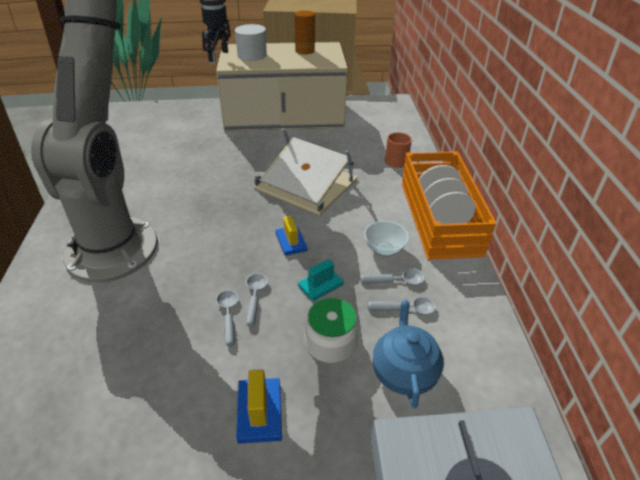

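View pics/top0.png

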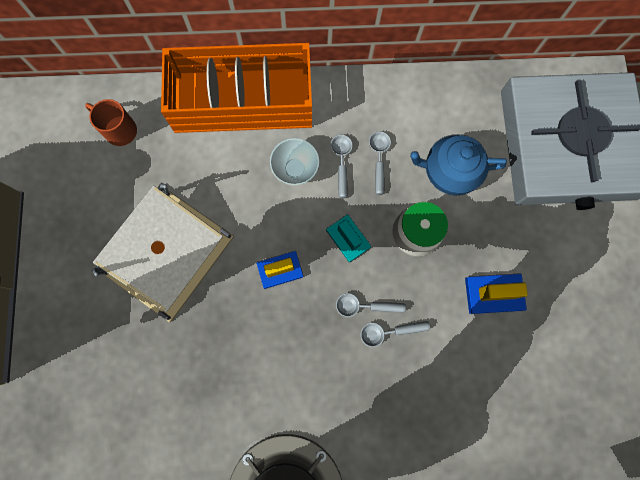

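The target is the small blue/yellow block at top (280,268) / side (291,237). The larger one at top (497,293) and the turquoise one are look-alikes. The stain is at top (158,247) / side (306,167). I'll zoom in on the drainer and block next.

Run:
```python
from h import *
a=cv2.imread('pics/side0.png')[120:260,240:370]; b=cv2.imread('pics/top0.png')[175:330,85:310]
a=cv2.resize(a,None,fx=3,fy=3,interpolation=cv2.INTER_CUBIC); b=cv2.resize(b,None,fx=1.8,fy=1.8,interpolation=cv2.INTER_CUBIC)
c=np.zeros((420,800,3),np.uint8); c[:,:390]=a; c[:b.shape[0],392:392+b.shape[1]]=b
cv2.imwrite('pics/z1.png',c)
```

```text
(no output)
```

View pics/z1.png

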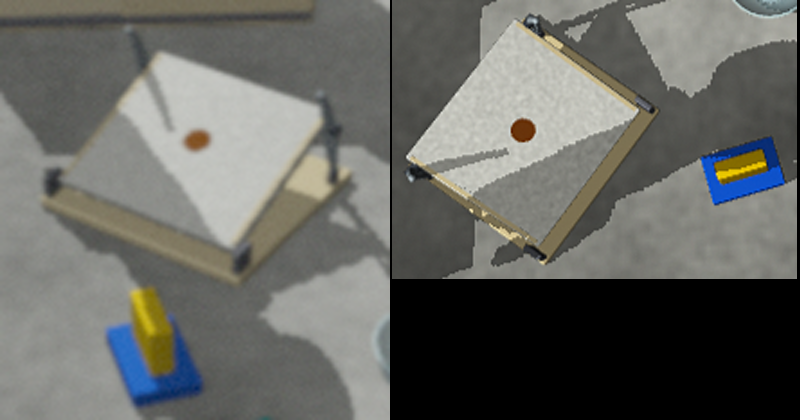

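Zoomed view: in side, the board's low (hinge) edge runs from about (260,181) to (318,202) and it rises towards the far right corner (348,156). In top, the hinge edge is the lower-right one. Next I fit the poses from both views.

```bash
cat >> h.py <<'E'
def proj(cam,P):
    c=camera_info(cam); M=R.from_euler('xyz',c['orientation']).as_matrix()
    p=(np.atleast_2d(P)-c['origin'])@M; s=p[:,:2]/p[:,2:]; s=s*(1+c['k1']*(s**2).sum(1,keepdims=True))
    K=c['mtx']; return s@K[:2,:2].T+K[:2,2]
def tri(us,ut,z0=.05):
    from scipy.optimize import least_squares
    r=least_squares(lambda X:np.r_[(proj('side',X)-us)[0],(proj('top',X)-ut)[0]],[.5,0,z0],x_scale=.1); return r.x,r.fun
def cm(m):
    n,l,s,c=cv2.connectedComponentsWithStats(m.astype(np.uint8)); return [(tuple(np.round(c[i],1)),s[i].tolist()) for i in range(1,n) if s[i,4]>15],l
E
cat > fit.py <<'E'
from h import *
from scipy.optimize import least_squares,minimize
I={c:cv2.imread(f'pics/{c}0.png').astype(int) for c in('side','top')}
def hsv(c): return cv2.cvtColor(I[c].astype(np.uint8),cv2.COLOR_BGR2HSV)
S=(np.array([[235,249],[60,184],[157,52],[326,110]])+.5)/3-.5+[240,120]
T=(np.array([[637,113],[543,245],[407,157],[518,20]])-[392,0]+.5)/1.8-.5+[85,175]
def face(p):
    Q=R.from_euler('zy',[p[3],-p[4]]).as_matrix(); L=np.array([[-90,-100,0],[-90,100,0],[90,100,0],[90,-100,0]])/1e3
    return L@Q.T+p[:3]
print('guess corners')
for k in range(4): print(tri(S[k],T[k]))
f=lambda p:np.r_[(proj('side',face(p))-S).ravel(),(proj('top',face(p))-T).ravel()]
best=min((least_squares(f,[.51,.25,.06,y,.3],loss='soft_l1',x_scale=[.1,.1,.1,1,1]) for y in(0,1,2,-1)),key=lambda r:r.cost)
print('board centre,yaw,tilt',best.x,best.cost,f(best.x).reshape(2,4,2))
# stain
def near(c,m,uv):
    cs,l=cm(m); return min(cs,key=lambda q:np.hypot(q[0][0]-uv[0],q[0][1]-uv[1]))
st={}
for c,uv in(('side',(306,167)),('top',(158,247))):
    h=hsv(c); st[c]=near(c,(h[...,0]<18)&(h[...,1]>140)&(h[...,2]<190),uv); 
print(st,tri(st['side'][0],st['top'][0]))
g={}
for c,uv in(('side',(332,318)),('top',(425,225))):
    h=hsv(c); m=((h[...,0]>50)&(h[...,0]<72)&(h[...,1]>150)).astype(np.uint8); cs,l=cm(m)
    k=min(range(len(cs)),key=lambda i:np.hypot(cs[i][0][0]-uv[0],cs[i][0][1]-uv[1]))
    pts=np.argwhere(l==l[tuple(np.argwhere(l>0)[0])]) if 0 else None
    cnt=max(cv2.findContours(m,0,1)[0],key=cv2.contourArea); g[c]=cv2.fitEllipse(cnt)
print('pan',g,tri(g['side'][0],g['top'][0],.08))
# scourer silhouette fit
msk={}
for c,uv in(('side',(291,237)),('top',(280,268))):
    h=hsv(c); b=(h[...,0]>105)&(h[...,0]<125)&(h[...,1]>170); y=(h[...,0]>18)&(h[...,0]<34)&(h[...,1]>150)
    w=np.zeros(b.shape,bool); w[uv[1]-30:uv[1]+30,uv[0]-35:uv[0]+35]=1
    msk[c]=(b&w,y&w); print(c,(b&w).sum(),(y&w).sum())
def box(x,y,z0,z1): return np.array([[a*x/2,b*y/2,z] for a in(1,-1) for b in(1,-1) for z in(z0,z1)])
bx=[box(.09,.06,0,.016),box(.06,.022,.016,.064)]
def cost(p):
    Q=R.from_euler('z',p[2]).as_matrix(); e=0
    for c in msk:
        im=[np.zeros((480*1,640),np.float32) for _ in bx]; ims=[]
        u0,v0=(250,200) if c=='side' else (240,235)
        for B in bx:
            uv=(proj(c,B@Q.T+[p[0],p[1],p[3]])-[u0,v0]+.5)*4
            t=np.zeros((280,320),np.uint8); cv2.fillConvexPoly(t,cv2.convexHull((uv*16).round().astype(np.int32)),1,shift=4); ims.append(cv2.resize(t.astype(np.float32),None,fx=.25,fy=.25,interpolation=cv2.INTER_AREA))
        yy=ims[1]; bb=np.clip(ims[0]-yy,0,1)
        mb,my=[m[v0:v0+70,u0:u0+80] for m in msk[c]]
        e+=((bb-mb)**2).sum()+((yy-my)**2).sum()
    return e
r=min((minimize(cost,[.455,.0,a,0],method='Nelder-Mead',options=dict(initial_simplex=[[.455,0,a,0],[.475,0,a,0],[.455,.02,a,0],[.455,0,a+.3,0],[.455,0,a,.01]])) for a in np.arange(-1.5,1.5,.5)),key=lambda r:r.fun)
print('scourer x,y,yaw,z',r.x,r.fun)
E
python3 fit.py
```

```text
guess corners
(array([0.5326, 0.1228, 0.0278]), array([-1.8457,  0.5283, -0.2164, -1.5235]))
(array([0.3764, 0.2326, 0.0303]), array([-0.5326,  0.1171, -0.0738, -0.3927]))
(array([0.4757, 0.3698, 0.0921]), array([-0.1508,  0.0421, -0.0153, -0.104 ]))
(array([0.6312, 0.2481, 0.0945]), array([-0.3374,  0.1174, -0.0265, -0.2601]))
board centre,yaw,tilt [0.5038 0.2469 0.0573 0.9    0.2398] 29.628946139076785 [[[-4.1765 -7.8413]
  [-1.4259  0.3586]
  [ 2.0878  9.8446]
  [ 0.3265  0.3365]]

 [[ 1.0144 -1.778 ]
  [-2.3153  1.3139]
  [ 3.4163  0.1014]
  [-2.6725 -0.7542]]]
{'side': ((np.float64(305.5), np.float64(166.4)), [303, 164, 6, 5, 23]), 'top': ((np.float64(157.4), np.float64(247.1)), [151, 241, 14, 13, 130])} (array([0.508 , 0.2492, 0.0637]), array([-0.8728,  0.2489, -0.094 , -0.6571]))
pan {'side': ((331.8455505371094, 316.9594421386719), (36.260986328125, 45.562896728515625), 92.82645416259766), 'top': ((424.4792785644531, 223.9279022216797), (43.082767486572266, 45.25507354736328), 116.08548736572266)} (array([ 0.5319, -0.3108,  0.0771]), array([-0.6667,  0.1785, -0.112 , -0.721 ]
[... 512 characters left out ...]
a,.01]])) for a in np.arange(-1.5,1.5,.5)),key=lambda r:r.fun)
           ~~~~~~~~^^^^^^^^^^^^^^^^^^^^^^^^^^^^^^^^^^^^^^^^^^^^^^^^^^^^^^^^^^^^^^^^^^^^^^^^^^^^^^^^^^^^^^^^^^^^^^^^^^^^^^^^^^^^^^^^^^^^^^^^^^^^^^^^^^^^^^^^^^^^^^^^^
    res = _minimize_neldermead(fun, x0, args, callback, bounds=bounds,
                               **options)
    fxr = func(xr)
    fx = function(np.copy(x), *(wrapper_args + args))
  File "fit.py", line 43, in cost
    uv=(proj(c,B@Q.T+[p[0],p[1],p[3]])-[u0,v0]+.5)*4
        ~~~~^^^^^^^^^^^^^^^^^^^^^^^^^^
  File "h.py", line 8, in proj
    c=camera_info(cam); M=R.from_euler('xyz',c['orientation']).as_matrix()
ValueError: time passes only in moves, steps and waits
```

```bash
sed -i "s/^def proj/import functools\n_ci=functools.lru_cache(lambda c:camera_info(c))\ndef proj/; s/    c=camera_info(cam); M/    c=_ci(cam); M/" h.py
sed -i "s/loss='soft_l1',x_scale=\[.1,.1,.1,1,1\]/x_scale=[.1,.1,.1,1,1]/; s/\[.51,.25,.06,y,.3\]/[.504,.243,.061,y,.37]/" fit.py
python3 fit.py
```

```text
guess corners
(array([0.5326, 0.1228, 0.0278]), array([-1.8457,  0.5283, -0.2164, -1.5235]))
(array([0.3764, 0.2326, 0.0303]), array([-0.5326,  0.1171, -0.0738, -0.3927]))
(array([0.4757, 0.3698, 0.0921]), array([-0.1508,  0.0421, -0.0153, -0.104 ]))
(array([0.6312, 0.2481, 0.0945]), array([-0.3374,  0.1174, -0.0265, -0.2601]))
board centre,yaw,tilt [0.5043 0.2458 0.0592 0.9018 0.2061] 104.14365753332454 [[[-3.8078 -7.9966]
  [-1.7536 -1.1898]
  [ 2.1183  9.2941]
  [ 0.8353  1.2225]]

 [[ 1.416  -2.3402]
  [-2.517   1.3372]
  [ 3.4504 -0.1661]
  [-1.8868 -1.0927]]]
{'side': ((np.float64(305.5), np.float64(166.4)), [303, 164, 6, 5, 23]), 'top': ((np.float64(157.4), np.float64(247.1)), [151, 241, 14, 13, 130])} (array([0.508 , 0.2492, 0.0637]), array([-0.8728,  0.2489, -0.094 , -0.6571]))
pan {'side': ((331.8455505371094, 316.9594421386719), (36.260986328125, 45.562896728515625), 92.82645416259766), 'top': ((424.4792785644531, 223.9279022216797), (43.082767486572266, 45.25507354736328), 116.08548736572266)} (array([ 0.5319, -0.3108,  0.0771]), array([-0.6667,  0.1785, -0.112 , -0.721 ]))
side 327 249
top 740 351
scourer x,y,yaw,z [ 0.457  -0.0022 -1.3301  0.0031] 344.36328125
```

```bash
sed -i "s/'zy',\[p\[3\]/'ZY',[p[3]/; s/(h\[...,0\]<18)&(h\[...,1\]>140)&(h\[...,2\]<190)/(h[...,0]<18)\&(h[...,1]>85)/" fit.py
cat >> fit.py <<'E'
V=[]
for c in('side','top'):
    u0,v0=(250,200) if c=='side' else (240,235)
    z=6; a=cv2.resize(I[c].astype(np.uint8)[v0:v0+70,u0:u0+65],None,fx=z,fy=z,interpolation=cv2.INTER_NEAREST)
    Q=R.from_euler('z',r.x[2]).as_matrix()
    for B,co in zip(bx,((0,0,255),(255,0,255))):
        uv=(proj(c,B@Q.T+[r.x[0],r.x[1],r.x[3]])-[u0,v0]+.5)*z
        cv2.polylines(a,[cv2.convexHull(uv.round().astype(np.int32))],True,co,1)
    V.append(a)
cv2.imwrite('pics/z2.png',np.hstack(V))
E
python3 fit.py
```

```text
guess corners
(array([0.5326, 0.1228, 0.0278]), array([-1.8457,  0.5283, -0.2164, -1.5235]))
(array([0.3764, 0.2326, 0.0303]), array([-0.5326,  0.1171, -0.0738, -0.3927]))
(array([0.4757, 0.3698, 0.0921]), array([-0.1508,  0.0421, -0.0153, -0.104 ]))
(array([0.6312, 0.2481, 0.0945]), array([-0.3374,  0.1174, -0.0265, -0.2601]))
board centre,yaw,tilt [0.5043 0.2442 0.0593 0.9284 0.3594] 13.59740158243602 [[[-1.2272  1.8895]
  [-1.3377  0.08  ]
  [-0.4813  0.0873]
  [ 0.7387  0.4453]]

 [[ 2.537  -2.1908]
  [-1.7105  0.9971]
  [-0.6846  0.4922]
  [-1.2481 -1.3836]]]
{'side': ((np.float64(305.3), np.float64(166.5)), [302, 164, 8, 6, 37]), 'top': ((np.float64(157.3), np.float64(247.1)), [151, 241, 14, 13, 143])} (array([0.5078, 0.2495, 0.0633]), array([-0.7287,  0.2077, -0.0785, -0.5486]))
pan {'side': ((331.8455505371094, 316.9594421386719), (36.260986328125, 45.562896728515625), 92.82645416259766), 'top': ((424.4792785644531, 223.9279022216797), (43.082767486572266, 45.25507354736328), 116.08548736572266)} (array([ 0.5319, -0.3108,  0.0771]), array([-0.6667,  0.1785, -0.112 , -0.721 ]))
side 327 249
top 740 351
scourer x,y,yaw,z [ 0.457  -0.0022 -1.3301  0.0031] 344.36328125
```

View pics/z2.png

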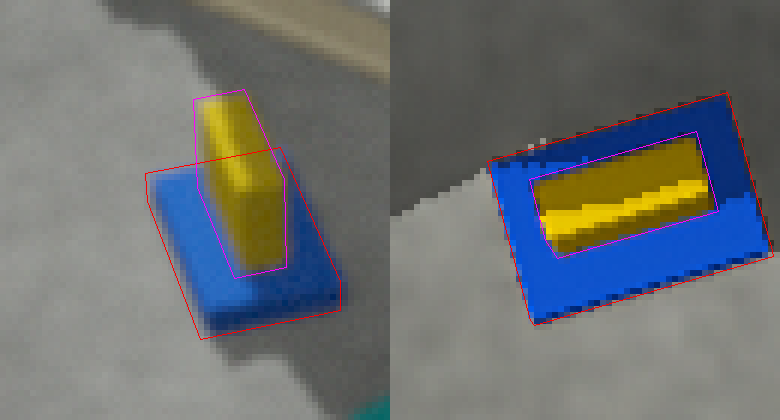

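The overlay shows the fitted block outline lying on the picture in both views, to about 1 px. That puts the block at (0.457, -0.002), with its handle along yaw -1.33. Next, a planner helper and the approach.

```bash
cat >> h.py <<'E'
def plan(p,rpy,N,tcp=None,rpy0=None):
    s=state(); p0=np.array(s['tool_pos'] if tcp is None else tcp); R0=R.from_euler('xyz',s['tool_rot'] if rpy0 is None else rpy0)
    rel=R0.inv()*R.from_euler('xyz',rpy); rv=rel.as_rotvec()/N; d=(np.array(p)-p0)/N; Q=R0; T=[]
    for i in range(N):
        T.append((Q.inv().apply(d)/.03).round(2).tolist()); Q=Q*R.from_rotvec(rv)
    print('t',round(s['time'],2),'q',s['q'].round(2),'F',s['wrist_force'].round(1))
    print('rot/row',(np.degrees(rv)/5).round(3)); [print(T[i:i+5]) for i in range(0,N,5)]
E
python3 -c "
from h import *
plan([.457,-.002,.15],[np.pi,0,1.812],25)"
```

```text
t 0.8 q [-1.3   0.48  0.02  1.56 -0.01  1.11 -0.08] F [0.4 0.4 0.3]
rot/row [-0.     0.     0.437]
[[-0.57, -0.68, 0.14], [-0.59, -0.66, 0.14], [-0.62, -0.63, 0.14], [-0.64, -0.61, 0.14], [-0.66, -0.58, 0.14]]
[[-0.69, -0.56, 0.14], [-0.71, -0.53, 0.14], [-0.73, -0.5, 0.14], [-0.74, -0.48, 0.14], [-0.76, -0.45, 0.14]]
[[-0.78, -0.42, 0.14], [-0.79, -0.39, 0.14], [-0.81, -0.36, 0.14], [-0.82, -0.33, 0.14], [-0.83, -0.3, 0.14]]
[[-0.84, -0.26, 0.14], [-0.85, -0.23, 0.14], [-0.86, -0.2, 0.14], [-0.87, -0.17, 0.14], [-0.87, -0.13, 0.14]]
[[-0.88, -0.1, 0.14], [-0.88, -0.07, 0.14], [-0.88, -0.03, 0.14], [-0.88, 0.0, 0.14], [-0.88, 0.04, 0.14]]
```

Call:
drive_tool --rot '[[0, 0, 0.44], [0, 0, 0.44], [0, 0, 0.44], [0, 0, 0.44], [0, 0, 0.44]]' --travel '[[-0.57, -0.68, 0], [-0.59, -0.66, 0], [-0.62, -0.63, 0], [-0.64, -0.61, 0], [-0.66, -0.58, 0]]' --hand '[1, 1, 1, 1, 1]'

```text
time: 1.3
tool_pos: [0.2903, 0.5008, 0.2534]
tool_rot: [3.141, -0.0, 2.571]
wrist_force: [0.0, -0.5, 0.4]
width: 0.0854
grip_force: 0.0
```

Call:
drive_tool --rot '[[0, 0, 0.44], [0, 0, 0.44], [0, 0, 0.44], [0, 0, 0.44], [0, 0, 0.44]]' --travel '[[-0.69, -0.56, 0], [-0.71, -0.53, 0], [-0.73, -0.5, 0], [-0.74, -0.48, 0], [-0.76, -0.45, 0]]' --hand '[1, 1, 1, 1, 1]'

```text
time: 1.8
tool_pos: [0.3318, 0.3747, 0.2535]
tool_rot: [3.141, -0.0, 2.379]
wrist_force: [0.7, -0.4, 0.4]
width: 0.0857
grip_force: 0.0
```

Call:
drive_tool --rot '[[0, 0, 0.44], [0, 0, 0.44], [0, 0, 0.44], [0, 0, 0.44], [0, 0, 0.44]]' --travel '[[-0.78, -0.42, 0], [-0.79, -0.39, 0], [-0.81, -0.36, 0], [-0.82, -0.33, 0], [-0.83, -0.3, 0]]' --hand '[1, 1, 1, 1, 1]'

```text
time: 2.3
tool_pos: [0.373, 0.2475, 0.2534]
tool_rot: [3.141, -0.0, 2.186]
wrist_force: [-0.5, -0.0, 0.5]
width: 0.0855
grip_force: 0.0
```

Call:
drive_tool --rot '[[0, 0, 0.44], [0, 0, 0.44], [0, 0, 0.44], [0, 0, 0.44], [0, 0, 0.44]]' --travel '[[-0.84, -0.26, 0.3], [-0.85, -0.23, 0.3], [-0.86, -0.2, 0.3], [-0.87, -0.17, 0.3], [-0.87, -0.13, 0.3]]' --hand '[1, 1, 1, 1, 1]'

```text
time: 2.8
tool_pos: [0.4136, 0.1216, 0.2081]
tool_rot: [3.141, -0.0, 1.994]
wrist_force: [0.2, 0.3, 0.4]
width: 0.0854
grip_force: 0.0
```

Call:
drive_tool --rot '[[0, 0, 0.44], [0, 0, 0.44], [0, 0, 0.44], [0, 0, 0.44], [0, 0, 0.44]]' --travel '[[-0.88, -0.1, 0.4], [-0.88, -0.07, 0.4], [-0.88, -0.03, 0.4], [-0.88, 0, 0.4], [-0.88, 0.04, 0.4]]' --hand '[1, 1, 1, 1, 1]'

```text
time: 3.3
tool_pos: [0.4542, -0.0042, 0.148]
tool_rot: [3.141, 0.0, 1.802]
wrist_force: [0.7, 0.8, -0.3]
width: 0.0853
grip_force: 0.0
```

```bash
python3 -c "
from h import *
print(state()['tool_pos'],state()['tool_rot'])
plan([.457,-.002,.10],[np.pi,0,1.812],2)"
```

```text
[ 0.4542 -0.0042  0.148 ] [3.1412 0.0002 1.8017]
t 3.3 q [-0.54  0.28  0.49  2.19 -0.2   0.71  0.31] F [ 0.7  0.8 -0.3]
rot/row [ 0.002  0.001 -0.059]
[[0.02, 0.05, 0.8], [0.02, 0.05, 0.8]]
```

Call:
drive_tool --rot '[[0, 0, -0.06], [0, 0, -0.06], [0, 0, 0], [0, 0, 0], [0, 0, 0]]' --travel '[[0.02, 0.05, 0.8], [0.02, 0.05, 0.8], [0, 0, 0.8], [0, 0, 0.87], [0, 0, 0]]' --hand '[1, 1, 1, 1, 1]' --force 50

```text
time: 3.8
tool_pos: [0.4546, -0.0014, 0.0481]
tool_rot: [-3.136, 0.0, 1.814]
wrist_force: [0.2, -0.3, 0.4]
width: 0.0853
grip_force: 0.0
```

Call:
drive_tool --rot '[[0, 0, 0], [0, 0, 0], [0, 0, 0], [0, 0, 0], [0, 0, 0]]' --travel '[[0, 0, 0], [0, 0, 0], [0, 0, 0], [0, 0, 0], [0, 0, 0]]' --hand '[0.15, 0.15, 0.1, 0.1, 0]'

```text
time: 4.3
tool_pos: [0.4573, 0.0, 0.0511]
tool_rot: [3.14, -0.0, 1.816]
wrist_force: [0.2, 0.4, 5.3]
width: 0.0213
grip_force: 49.1
```

Call:
drive_tool --rot '[[0, 0, 0], [0, 0, 0], [0, 0, 0], [0, 0, 0], [0, 0, 0]]' --travel '[[0, 0, 0], [0, 0, 0], [0, 0, 0], [0, 0, 0], [0, 0, 0]]' --hand '[0, 0, 0, 0, 0]'

```text
time: 4.8
tool_pos: [0.4574, -0.0, 0.0511]
tool_rot: [3.14, -0.0, 1.816]
wrist_force: [-1.3, -0.5, 7.1]
width: 0.0218
grip_force: 49.1
```

Call:
drive_tool --rot '[[0, 0, 0], [0, 0, 0], [0, 0, 0], [0, 0, 0], [0, 0, 0]]' --travel '[[0, 0, -0.3], [0, 0, -1], [0, 0, -1], [0, 0, -1], [0, 0, -1]]' --hand '[0, 0, 0, 0, 0]'

```text
time: 5.3
tool_pos: [0.4561, -0.0004, 0.1808]
tool_rot: [-3.141, -0.0, 1.815]
wrist_force: [0.5, 0.6, -1.8]
width: 0.0216
grip_force: 49.2
```

```bash
python3 -c "
from h import *
print(state()['tool_pos'],state()['tool_rot'],state()['width'])
plan([.532,-.311,.18],[np.pi,0,1.812],15)"
```

```text
[ 0.4561 -0.0004  0.1808] [-3.1412 -0.      1.815 ] 0.02159725119715258
t 5.3 q [-0.59  0.23  0.53  2.16 -0.16  0.79  0.28] F [ 0.5  0.6 -1.8]
rot/row [-0.    -0.     0.002]
[[-0.71, -0.0, 0.0], [-0.71, -0.0, 0.0], [-0.71, -0.0, 0.0], [-0.71, -0.0, 0.0], [-0.71, -0.0, 0.0]]
[[-0.71, -0.0, 0.0], [-0.71, -0.0, 0.0], [-0.71, -0.0, 0.0], [-0.71, -0.0, 0.0], [-0.71, -0.0, 0.0]]
[[-0.71, -0.0, 0.0], [-0.71, -0.0, 0.0], [-0.71, -0.0, 0.0], [-0.71, -0.0, 0.0], [-0.71, -0.0, 0.0]]
```

Call:
drive_tool --rot '[[0, 0, 0], [0, 0, 0], [0, 0, 0], [0, 0, 0], [0, 0, 0]]' --travel '[[-0.7, 0, 0], [-0.7, 0, 0], [-0.7, 0, 0], [-0.7, 0, 0], [-0.7, 0, 0]]' --hand '[0, 0, 0, 0, 0]'

```text
time: 5.8
tool_pos: [0.4818, -0.1028, 0.1797]
tool_rot: [3.142, -0.0, 1.815]
wrist_force: [-0.1, 0.7, -1.8]
width: 0.0216
grip_force: 49.5
```

Call:
drive_tool --rot '[[0, 0, 0], [0, 0, 0], [0, 0, 0], [0, 0, 0], [0, 0, 0]]' --travel '[[-0.7, 0, 0], [-0.7, 0, 0], [-0.7, 0, 0], [-0.7, 0, 0], [-0.7, 0, 0]]' --hand '[0, 0, 0, 0, 0]'

```text
time: 6.3
tool_pos: [0.5071, -0.2046, 0.1796]
tool_rot: [-3.141, -0.0, 1.815]
wrist_force: [-0.8, -0.1, -2.4]
width: 0.0213
grip_force: 49.5
```

Call:
drive_tool --rot '[[0, 0, 0], [0, 0, 0], [0, 0, 0], [0, 0, 0], [0, 0, 0]]' --travel '[[-0.7, 0, 0], [-0.75, 0, 0], [-0.75, 0, 0], [-0.75, 0, 0], [-0.7, 0, 0]]' --hand '[0, 0, 0, 0, 0]'

```text
time: 6.8
tool_pos: [0.5337, -0.3109, 0.1796]
tool_rot: [-3.141, -0.0, 1.815]
wrist_force: [-0.1, -0.2, -0.3]
width: 0.0215
grip_force: 49.5
```

```bash
python3 -c "
from h import *
print(state()['tool_pos'],state()['tool_rot'],state()['width'])
a=save('side','s1.png')[200:400,200:460];b=save('top','t1.png')[130:330,350:530]
f=lambda i,n:cv2.resize(i[:,:,::-1],None,fx=n,fy=n)
cv2.imwrite('pics/c1.png',np.hstack([f(a,1.8),f(b,1.8)]))
plan([.532,-.311,.135],[np.pi,0,1.812],2)"
```

```text
[ 0.5337 -0.3109  0.1796] [-3.1411 -0.0002  1.8151] 0.021484391200846973
t 6.9 q [ 0.02  0.51  0.56  1.79 -0.33  0.93  0.96] F [-0.2  0.3 -1.4]
rot/row [-0.003  0.014 -0.002]
[[0.05, -0.01, 0.75], [0.05, -0.01, 0.75]]
```

View pics/c1.png

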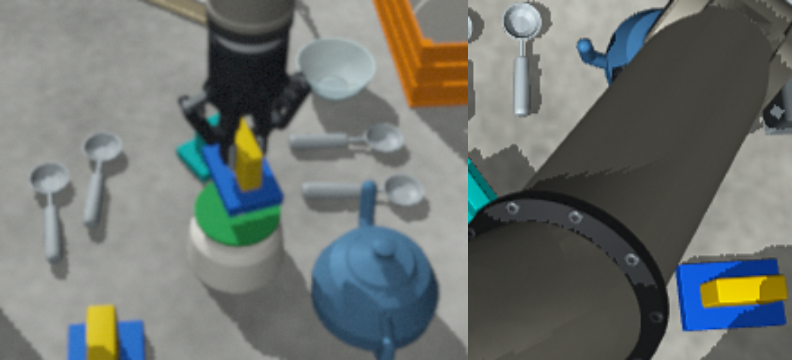

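The picture shows the block held level over the green pan (crop pixel 240,185), clear of the teapot. Pressing down next.

Call:
drive_tool --rot '[[0, 0, 0], [0, 0, 0], [0, 0, 0], [0, 0, 0], [0, 0, 0]]' --travel '[[0.05, 0, 0.75], [0, 0, 0.75], [0, 0, 0.1], [0, 0, 0.1], [0, 0, 0.1]]' --hand '[0, 0, 0, 0, 0]'

```text
time: 7.4
tool_pos: [0.5338, -0.3085, 0.1263]
tool_rot: [3.141, -0.0, 1.816]
wrist_force: [-1.1, 1.8, 4.2]
width: 0.0217
grip_force: 50.1
```

Call:
drive_tool --rot '[[0, 0, 0], [0, 0, 0], [0, 0, 0]]' --travel '[[0, 0, 0.1], [0, 0, 0.05], [0, 0, 0]]' --hand '[0, 0, 0]'

```text
time: 7.7
tool_pos: [0.5339, -0.3086, 0.1213]
tool_rot: [3.141, -0.0, 1.815]
wrist_force: [-2.6, 2.7, 6.0]
width: 0.0212
grip_force: 50.3
```

Call:
drive_tool --rot '[[0, 0, 0], [0, 0, 0], [0, 0, 0], [0, 0, 0]]' --travel '[[0, 0, 0.1], [0, 0, 0.05], [0, 0, 0.05], [0, 0, 0]]' --hand '[0, 0, 0, 0]'

```text
time: 8.1
tool_pos: [0.5341, -0.3089, 0.1189]
tool_rot: [3.139, -0.001, 1.815]
wrist_force: [-10.4, 9.3, 35.0]
width: 0.0213
grip_force: 54.4
```

Wrist force of 35 N with the TCP at 0.119 (block underside about 0.068): the pan is on its stop. Lifting and moving to the board.

Call:
drive_tool --rot '[[0, 0, 0], [0, 0, 0], [0, 0, 0], [0, 0, 0], [0, 0, 0]]' --travel '[[0, 0, -0.5], [0, 0, -1], [0, 0, -1], [0, 0, -1], [0, 0, -0.5]]' --hand '[0, 0, 0, 0, 0]'

```text
time: 8.6
tool_pos: [0.5346, -0.3098, 0.2374]
tool_rot: [3.138, 0.003, 1.815]
wrist_force: [0.5, -0.9, -1.8]
width: 0.0214
grip_force: 49.4
```

```bash
python3 -c "
from h import *
print(state()['tool_pos'],state()['tool_rot'],state()['width'])
plan([.470,.199,.231],[np.pi,-.357,.925],25)"
```

```text
[ 0.5346 -0.3098  0.2374] [3.1383 0.003  1.8149] 0.021440677020086663
t 8.6 q [-0.01  0.44  0.59  1.75 -0.28  1.03  0.92] F [ 0.5 -0.9 -1.8]
rot/row [-0.071  0.153  0.404]
[[0.68, 0.08, 0.01], [0.68, 0.06, 0.02], [0.68, 0.03, 0.03], [0.68, 0.01, 0.03], [0.68, -0.02, 0.04]]
[[0.68, -0.04, 0.05], [0.68, -0.07, 0.06], [0.67, -0.09, 0.07], [0.67, -0.11, 0.08], [0.66, -0.14, 0.09]]
[[0.66, -0.16, 0.09], [0.65, -0.18, 0.1], [0.64, -0.21, 0.11], [0.63, -0.23, 0.12], [0.62, -0.25, 0.12]]
[[0.61, -0.28, 0.13], [0.6, -0.3, 0.14], [0.59, -0.32, 0.14], [0.57, -0.34, 0.15], [0.56, -0.36, 0.15]]
[[0.54, -0.38, 0.16], [0.53, -0.4, 0.16], [0.51, -0.42, 0.17], [0.49, -0.44, 0.17], [0.47, -0.46, 0.18]]
```

Call:
drive_tool --rot '[[-0.07, 0.15, 0.4], [-0.07, 0.15, 0.4], [-0.07, 0.15, 0.4], [-0.07, 0.15, 0.4], [-0.07, 0.15, 0.4]]' --travel '[[0.68, 0.08, 0], [0.68, 0.06, 0], [0.68, 0.03, 0], [0.68, 0.01, 0], [0.68, -0.02, 0.04]]' --hand '[0, 0, 0, 0, 0]'

```text
time: 9.1
tool_pos: [0.5204, -0.2066, 0.2357]
tool_rot: [3.117, -0.068, 1.64]
wrist_force: [0.7, 0.2, -1.2]
width: 0.0216
grip_force: 49.4
```

Call:
drive_tool --rot '[[-0.07, 0.15, 0.4], [-0.07, 0.15, 0.4], [-0.07, 0.15, 0.4], [-0.07, 0.15, 0.4], [-0.07, 0.15, 0.4]]' --travel '[[0.68, -0.04, 0.05], [0.68, -0.07, 0.06], [0.67, -0.09, 0.07], [0.67, -0.11, 0.08], [0.66, -0.14, 0.09]]' --hand '[0, 0, 0, 0, 0]'

```text
time: 9.6
tool_pos: [0.507, -0.1051, 0.2345]
tool_rot: [3.104, -0.139, 1.467]
wrist_force: [0.6, -0.2, -2.0]
width: 0.0216
grip_force: 49.4
```

Call:
drive_tool --rot '[[-0.07, 0.15, 0.4], [-0.07, 0.15, 0.4], [-0.07, 0.15, 0.4], [-0.07, 0.15, 0.4], [-0.07, 0.15, 0.4]]' --travel '[[0.66, -0.16, 0.09], [0.65, -0.18, 0.1], [0.64, -0.21, 0.11], [0.63, -0.23, 0.12], [0.62, -0.25, 0.12]]' --hand '[0, 0, 0, 0, 0]'

```text
time: 10.1
tool_pos: [0.4938, -0.0038, 0.2333]
tool_rot: [3.104, -0.211, 1.292]
wrist_force: [-0.2, 0.2, -1.8]
width: 0.0213
grip_force: 49.4
```

Call:
drive_tool --rot '[[-0.07, 0.15, 0.4], [-0.07, 0.15, 0.4], [-0.07, 0.15, 0.4], [-0.07, 0.15, 0.4], [-0.07, 0.15, 0.4]]' --travel '[[0.61, -0.28, 0.13], [0.6, -0.3, 0.14], [0.59, -0.32, 0.14], [0.57, -0.34, 0.15], [0.56, -0.36, 0.15]]' --hand '[0, 0, 0, 0, 0]'

```text
time: 10.6
tool_pos: [0.4803, 0.0978, 0.2319]
tool_rot: [3.117, -0.282, 1.114]
wrist_force: [-0.6, 0.7, -1.0]
width: 0.0213
grip_force: 49.4
```

```bash
python3 -c "
from h import *
print(state()['tool_pos'],state()['tool_rot'],state()['width'])
plan([.470,.199,.231],[np.pi,-.357,.925],5)"
```

```text
[0.4803 0.0978 0.2319] [ 3.1171 -0.282   1.114 ] 0.021286208048653284
t 10.6 q [-0.67  0.12  0.51  2.16 -0.41  0.73 -0.33] F [-0.6  0.7 -1. ]
rot/row [-0.08   0.166  0.413]
[[0.55, -0.36, 0.16], [0.54, -0.38, 0.16], [0.52, -0.4, 0.17], [0.5, -0.42, 0.17], [0.48, -0.44, 0.18]]
```

Call:
drive_tool --rot '[[-0.08, 0.17, 0.41], [-0.08, 0.17, 0.41], [-0.08, 0.17, 0.41], [-0.08, 0.17, 0.41], [-0.08, 0.17, 0.41]]' --travel '[[0.55, -0.36, 0.16], [0.54, -0.38, 0.16], [0.52, -0.4, 0.17], [0.5, -0.42, 0.17], [0.48, -0.44, 0.18]]' --hand '[0, 0, 0, 0, 0]'

```text
time: 11.1
tool_pos: [0.4703, 0.1987, 0.2309]
tool_rot: [3.141, -0.359, 0.927]
wrist_force: [0.8, 0.3, -1.9]
width: 0.0218
grip_force: 49.4
```

```bash
python3 -c "
from h import *
print(state()['tool_pos'],state()['tool_rot'],state()['width'])
a=save('side','s2.png')[90:260,230:400];b=save('top','t2.png')[170:340,80:260]
f=lambda i,n:cv2.resize(i[:,:,::-1],None,fx=n,fy=n,interpolation=2)
cv2.imwrite('pics/c2.png',np.hstack([f(a,2.2),f(b,2.2)]))
S=np.array([.508,.2495,.0625]); n=R.from_euler('xyz',[np.pi,-.357,.925]).apply([0,0,-1])
plan(S+n*.071,[np.pi,-.357,.925],4)"
```

```text
[0.4703 0.1987 0.2309] [ 3.1413 -0.3588  0.9265] 0.021771092477816955
t 11.2 q [-0.84  0.1   0.44  2.2  -0.42  0.58 -0.72] F [ 0.3 -0.8 -2.2]
rot/row [-0.007 -0.003  0.017]
[[-0.0, 0.01, 0.9], [-0.0, 0.01, 0.9], [-0.0, 0.01, 0.9], [-0.0, 0.01, 0.9]]
```

View pics/c2.png

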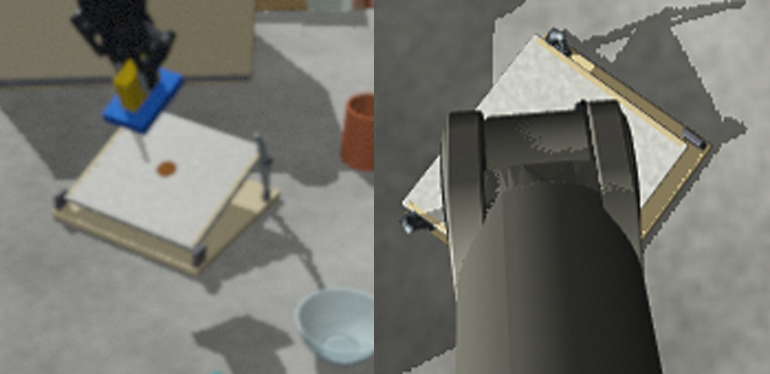

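The block hangs over the board in line with its edges: side crop block at (143,100), stain at (167,169). One check of the block's offset in the grip, then down to 20 mm off the face.

Call:
drive_tool --rot '[[0, 0, 0], [0, 0, 0], [0, 0, 0], [0, 0, 0], [0, 0, 0]]' --travel '[[0, 0, 0.9], [0, 0, 0.9], [0, 0, 0.9], [0, 0, 0.9], [0, 0, 0]]' --hand '[0, 0, 0, 0, 0]'

```text
time: 11.7
tool_pos: [0.4921, 0.2277, 0.127]
tool_rot: [-3.14, -0.353, 0.928]
wrist_force: [-0.2, -1.0, -1.1]
width: 0.0211
grip_force: 49.3
```

```bash
cat > chk.py <<'E'
from h import *
import sys
from scipy.optimize import minimize
s=state(); im=save('side',sys.argv[1]); h=cv2.cvtColor(im,cv2.COLOR_RGB2HSV)
mb=(h[...,0]>105)&(h[...,0]<125)&(h[...,1]>150)
u0,v0,w=255,110,100; mb=mb[v0:v0+w,u0:u0+w]; print('blue px',mb.sum(),s['tool_pos'],s['tool_rot'],s['wrist_force'],s['torque'])
Q0=R.from_euler('xyz',s['tool_rot'])*R.from_euler('x',np.pi)
def box(x,y,z0,z1): return np.array([[a*x/2,b*y/2,z] for a in(1,-1) for b in(1,-1) for z in(z0,z1)])
def fill(P):
    uv=(proj('side',P)-[u0,v0]+[.7,-.3]+.5)*4
    t=np.zeros((4*w,4*w),np.uint8); cv2.fillConvexPoly(t,cv2.convexHull((uv*16).round().astype(np.int32)),1,shift=4); return cv2.resize(t.astype(np.float32),None,fx=.25,fy=.25,interpolation=cv2.INTER_AREA)
def cost(p):
    f=lambda B:(R.from_rotvec([0,p[1],0]).apply(B-[0,0,.048])+[p[0],p[2],-.003])
    T=lambda B:Q0.apply(f(B))+s['tool_pos']
    b=fill(T(box(.09,.06,0,.016)))-fill(T(box(.06,.022,.016,.064))); 
    v=mb[:,:]; m=np.ones_like(b); m[:hid]=0   # rows above hid may be hidden
    return (((np.clip(b,0,1)-v)**2)*m).sum()
hid=0
r=minimize(cost,[0,0,0],method='Nelder-Mead',options=dict(initial_simplex=[[0,0,0],[.005,0,0],[0,.1,0],[0,0,.005]]))
print('dx along handle(tool x), pitch, dy(block)',r.x,r.fun,cost([0,0,0]))
E
python3 chk.py s3.png; python3 -c "
from h import *
plan([.508,.2495,.0625],[np.pi,-.357,.925],1)
a=cv2.imread('pics/s3.png')[110:240,240:380]; cv2.imwrite('pics/c3.png',cv2.resize(a,None,fx=4,fy=4,interpolation=2))"
```

```text
blue px 293 [0.4921 0.2277 0.127 ] [-3.1401 -0.3531  0.9283] [-0.1859 -0.9543 -1.0898] [-0.4351  0.3244 -0.0079]
dx along handle(tool x), pitch, dy(block) [0.0023 0.0429 0.0055] 94.75390625 136.26172
t 11.75 q [-0.71  0.34  0.29  2.21 -0.75  0.38 -0.41] F [-0.1 -0.1 -0.6]
rot/row [-0.017  0.023  0.028]
[[0.07, -0.03, 2.38]]
```

View pics/c3.png

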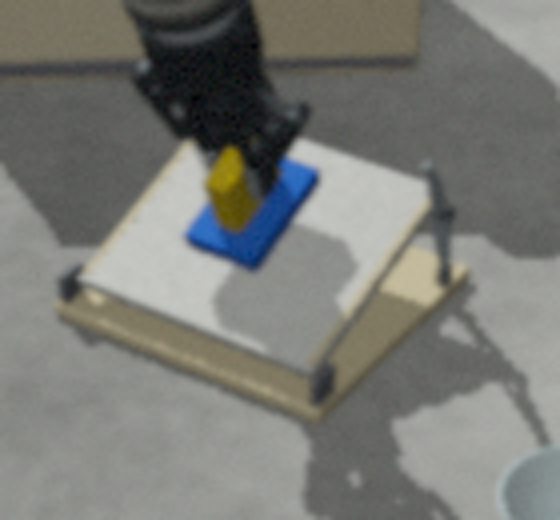

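```bash
python3 -c "
from h import *
s=state(); Q=R.from_euler('xyz',s['tool_rot'])*R.from_euler('x',np.pi)
B=np.array([[a*.045,b*.03,z] for a in(-1,1) for b in(1,-1) for z in(.0,.016)])
for d in (0,-.002):
    P=Q.apply(B-[0,0,.051]+[d,0,0])+s['tool_pos']; uv=proj('side',P)+[.7,-.3]
    print(np.c_[np.round(B,3),((uv-[240,110]+.5)*4-.5).round(0)])
"
```

```text
[[ -0.045   0.03    0.    188.    246.   ]
 [ -0.045   0.03    0.016 183.    231.   ]
 [ -0.045  -0.03    0.    259.    272.   ]
 [ -0.045  -0.03    0.016 254.    258.   ]
 [  0.045   0.03    0.    255.    155.   ]
 [  0.045   0.03    0.016 250.    140.   ]
 [  0.045  -0.03    0.    325.    180.   ]
 [  0.045  -0.03    0.016 321.    165.   ]]
[[ -0.045   0.03    0.    186.    248.   ]
 [ -0.045   0.03    0.016 181.    233.   ]
 [ -0.045  -0.03    0.    257.    275.   ]
 [ -0.045  -0.03    0.016 252.    260.   ]
 [  0.045   0.03    0.    253.    157.   ]
 [  0.045   0.03    0.016 249.    142.   ]
 [  0.045  -0.03    0.    323.    182.   ]
 [  0.045  -0.03    0.016 320.    167.   ]]
```

The picture shows the block just above the face, edges parallel to the board. Its corners lie within about 1 px of the prediction. Approaching contact in small steps.

Call:
drive_tool --rot '[[0, 0, 0], [0, 0, 0], [0, 0, 0], [0, 0, 0], [0, 0, 0]]' --travel '[[0.07, 0.03, 0.25], [0, 0, 0.15], [0, 0, 0.05], [0, 0, 0.05], [0, 0, 0]]' --hand '[0, 0, 0, 0, 0]'

```text
time: 12.25
tool_pos: [0.4985, 0.2339, 0.1172]
tool_rot: [3.141, -0.359, 0.929]
wrist_force: [0.2, -0.6, -1.2]
width: 0.0219
grip_force: 49.4
```

```bash
cat > st.py <<'E'
from h import *
s=state(); Q=R.from_euler('xyz',s['tool_rot']); print(s['time'],s['tool_pos'],s['tool_rot'],'F tool',Q.inv().apply(s['wrist_force']),'M tool',Q.inv().apply(s['torque']))
S=np.array([.508,.2495,.0625]);print('to stain, tool axes mm',Q.inv().apply(S-s['tool_pos'])*1e3)
E
python3 st.py
```

```text
12.25 [0.4985 0.2339 0.1172] [ 3.141  -0.3591  0.9285] F tool [-0.7777  0.496   1.0294] M tool [-0.0304 -0.5628  0.0024]
to stain, tool axes mm [-2.1731 -1.7501 57.6295]
```

Call:
drive_tool --rot '[[0, 0, 0], [0, 0, 0], [0, 0, 0], [0, 0, 0], [0, 0, 0]]' --travel '[[-0.04, 0, 0.05], [0, 0, 0.05], [0, 0, 0.05], [0, 0, 0.05], [0, 0, 0]]' --hand '[0, 0, 0, 0, 0]'

```text
time: 12.75
tool_pos: [0.4992, 0.2348, 0.1111]
tool_rot: [3.141, -0.359, 0.928]
wrist_force: [-1.0, -1.1, 2.2]
width: 0.0214
grip_force: 50.3
```

```bash
python3 st.py
```

```text
12.75 [0.4992 0.2348 0.1111] [ 3.1412 -0.3591  0.9285] F tool [-0.6028 -0.1859 -2.5813] M tool [ 0.1193 -0.5748 -0.0161]
to stain, tool axes mm [-1.12   -1.8158 51.524 ]
```

Call:
drive_tool --rot '[[0, 0, 0], [0, 0, 0], [0, 0, 0]]' --travel '[[0, 0, 0.02], [0, 0, 0], [0, 0, 0]]' --hand '[0, 0, 0]'

```text
time: 13.05
tool_pos: [0.4995, 0.235, 0.1109]
tool_rot: [3.141, -0.36, 0.929]
wrist_force: [-2.5, -0.7, 7.6]
width: 0.0212
grip_force: 50.8
```

```bash
python3 st.py
```

```text
13.05 [0.4995 0.235  0.1109] [ 3.141  -0.3597  0.9286] F tool [ 0.7388 -1.5574 -7.8825] M tool [ 0.2838 -0.7118  0.0079]
to stain, tool axes mm [-1.4307 -1.838  51.2211]
```

Call:
drive_tool --rot '[[0, 0, 0], [0, 0, 0], [0, 0, 0]]' --travel '[[0, 0, 0.02], [0, 0, 0], [0, 0, 0]]' --hand '[0, 0, 0]'

```text
time: 13.35
tool_pos: [0.4997, 0.2354, 0.1107]
tool_rot: [3.141, -0.36, 0.929]
wrist_force: [-3.1, -1.1, 9.2]
width: 0.0216
grip_force: 51.2
```

```bash
python3 st.py
```

```text
13.35 [0.4997 0.2354 0.1107] [ 3.1411 -0.3603  0.9287] F tool [ 0.6861 -1.8306 -9.5334] M tool [ 0.3453 -0.7343 -0.028 ]
to stain, tool axes mm [-1.7666 -1.8326 50.8353]
```

Call:
drive_tool --rot '[[0, 0, 0], [0, 0, 0], [0, 0, 0]]' --travel '[[0, 0, 0.03], [0, 0, 0], [0, 0, 0]]' --hand '[0, 0, 0]'

```text
time: 13.65
tool_pos: [0.5003, 0.2361, 0.1103]
tool_rot: [3.141, -0.361, 0.929]
wrist_force: [-3.1, -0.7, 10.3]
width: 0.0214
grip_force: 51.7
```

```bash
python3 st.py
```

```text
13.65 [0.5003 0.2361 0.1103] [ 3.1408 -0.3613  0.929 ] F tool [  1.4172  -2.0339 -10.517 ] M tool [ 0.4101 -0.5643 -0.0195]
to stain, tool axes mm [-2.4964 -1.9029 50.1256]
```

Call:
drive_tool --rot '[[0, 0, 0], [0, 0, 0], [0, 0, 0]]' --travel '[[0, 0, 0.03], [0, 0, 0], [0, 0, 0]]' --hand '[0, 0, 0]'

```text
time: 13.95
tool_pos: [0.5004, 0.2363, 0.1101]
tool_rot: [3.141, -0.362, 0.929]
wrist_force: [-8.4, -2.9, 19.7]
width: 0.0218
grip_force: 53.1
```

```bash
python3 st.py; python3 -c "
from h import *
a=save('side','s4.png')[110:240,240:380]; cv2.imwrite('pics/c4.png',cv2.resize(a[:,:,::-1],None,fx=4,fy=4,interpolation=2))"
```

```text
13.95 [0.5004 0.2363 0.1101] [ 3.1412 -0.3621  0.9288] F tool [  0.0824  -4.9811 -20.9985] M tool [ 0.6676 -0.6838  0.0183]
to stain, tool axes mm [-2.7375 -1.8405 49.8396]
```

View pics/c4.png

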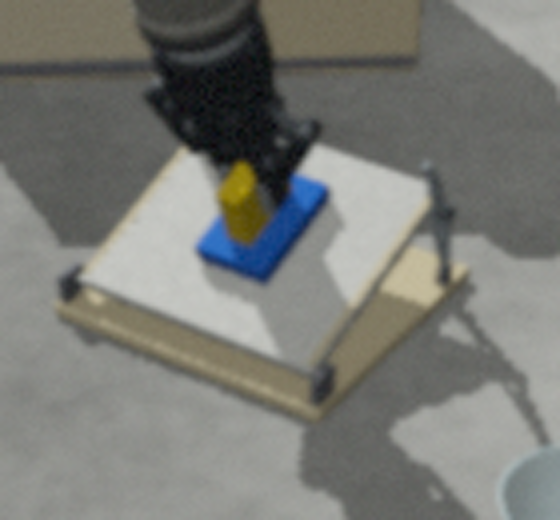

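```bash
python3 -c "
from h import *
Q=R.from_euler('xyz',[np.pi,-.357,.929])*R.from_euler('x',np.pi)
B=np.array([[a*.045,b*.03,z] for a in(-1,1) for b in(1,-1) for z in(.0,.016)])
S=[.508,.2495,.0625]; b=np.array([305.3,166.5])-proj('side',S)[0]; print(b)
print(np.c_[np.round(B,3),((proj('side',Q.apply(B)+S)+b-[240,110]+.5)*4-.5).round(0)])
im=cv2.imread('pics/s4.png'); h=cv2.cvtColor(im,cv2.COLOR_BGR2HSV)
for th in(90,130,170):
    m=(h[...,0]>103)&(h[...,0]<127)&(h[...,1]>th); m[:150]=0;m[190:]=0;m[:,:280]=0;m[:,330:]=0
    pts=np.argwhere(m)[:,::-1]
    print(th,m.sum(),[((p-[240,110]+.5)*4-.5).tolist() for p in (pts[pts[:,0].argmin()],pts[pts[:,1].argmax()],pts[pts[:,0].argmax()])])
"
```

```text
[ 0.6679 -0.4427]
[[ -0.045   0.03    0.    195.    260.   ]
 [ -0.045   0.03    0.016 190.    247.   ]
 [ -0.045  -0.03    0.    265.    287.   ]
 [ -0.045  -0.03    0.016 260.    273.   ]
 [  0.045   0.03    0.    261.    170.   ]
 [  0.045   0.03    0.016 256.    156.   ]
 [  0.045  -0.03    0.    330.    195.   ]
 [  0.045  -0.03    0.016 326.    180.   ]]
90 346 [[197.5, 245.5], [253.5, 277.5], [325.5, 189.5]]
130 305 [[201.5, 241.5], [257.5, 277.5], [325.5, 193.5]]
170 258 [[201.5, 249.5], [261.5, 277.5], [321.5, 189.5]]
```

The picture shows the blue sole lying on the face over the stain (crop centre about (262,222), stain was at (263,228)), with no gap. I'll ease the push to about 15 N.

Call:
drive_tool --rot '[[0, 0, 0], [0, 0, 0], [0, 0, 0], [0, 0, 0], [0, 0, 0]]' --travel '[[0, -0.01, -0.02], [0, 0, 0], [0, 0, 0], [0, 0, 0], [0, 0, 0]]' --hand '[0, 0, 0, 0, 0]'

```text
time: 14.5
tool_pos: [0.5004, 0.2363, 0.1101]
tool_rot: [3.14, -0.362, 0.929]
wrist_force: [-2.8, -1.2, 10.9]
width: 0.0217
grip_force: 51.6
```

```bash
python3 st.py
```

```text
14.5 [0.5004 0.2363 0.1101] [ 3.1403 -0.3617  0.9289] F tool [  1.3306  -1.5109 -11.1006] M tool [ 0.2772 -0.3326 -0.0623]
to stain, tool axes mm [-2.7257 -1.8757 49.8858]
```

Call:
drive_tool --rot '[[0, 0, 0], [0, 0, 0], [0, 0, 0], [0, 0, 0], [0, 0, 0]]' --travel '[[0, 0, 0], [0, 0, 0], [0, 0, 0], [0, 0, 0], [0, 0, 0]]' --hand '[0, 0, 0, 0, 0]'

```text
time: 15.0
tool_pos: [0.5004, 0.2363, 0.1101]
tool_rot: [3.14, -0.362, 0.929]
wrist_force: [-2.5, -0.4, 12.2]
width: 0.0212
grip_force: 51.6
```

```bash
python3 st.py
```

```text
15.0 [0.5004 0.2363 0.1101] [ 3.1403 -0.3617  0.9289] F tool [  2.5987  -1.768  -12.0309] M tool [ 0.2973 -0.404  -0.0138]
to stain, tool axes mm [-2.6916 -1.8701 49.8906]
```

```bash
python3 -c "
from plant import *
print(close_job())"
```

```text
the job is handed in; nothing more can be done
None
```

The scourer pressed the green pan fully down, and I handed the job in at about 15 s, still gripping it sole-flat over the stain with a steady push of about 12 N; it looks centred to within 2–4 mm, and I wasn't given a verdict.

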